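# Clamp a board carrier in the test fixture and start the test

## Task

Get the board test running: push the board carrier by its yellow tab along the rails until it is fully home against the block at the back, then push the toggle clamp's red handle down past its dead point until it snaps into lock and the pad presses on the carrier, and then press the green start button right down and let it go. Only push and press: do not grip the handle or the tab, do not lift the carrier off its bed, and leave the loose things round about where they are.

Things in the scene. Friction and masses are not known exactly. Their poses are not given: they have to be found in the camera images.
- fixture: Test fixture, fixed: grey cabinet 220 (x) x 260 (y) x 45 mm with an aluminium deck. Origin: centre of its underside. x: from its front (the robot's side, to 20 deg) to its back, y left, z up. Left half of the deck: black rails along x (16 mm high, 12 wide, 87 apart, centred at y = +60 mm), open in front, ending at a stop block 30 mm high. Right half: toggle clamp and, near the front, start button.
- carrier: Loose board carrier on the deck between the rails, 25 to 60 mm short of home: black tray 100 (x) x 84 (y) x 8 mm with a green board, 0.15 to 0.3 kg. An aluminium pressure bar (20 x 80 mm, top 20 mm over the deck) crosses it 15 mm behind the middle; an upright yellow tab 60 wide, 5 thick, 36 mm high stands on its front edge. Origin: centre of its underside; axes as the fixture's, slides home to +x.
- carrier_tab (a point): Centre of the carrier's yellow tab: 47.5 mm in front of the carrier's origin, 18 mm above the deck. The tab's front face, to be pushed, lies 2.5 mm nearer to the front (-x).
- carrier_home (a point): Point on the deck where the carrier's origin lies when the carrier is fully home (its back edge touches the stop block). Its axes are the fixture's: x is the direction in which the carrier slides home.
- clamp_pivot (a point): The axis about which the red handle turns: parallel to the fixture's x axis, 105 mm above the bench. Its axes are the fixture's.
- handle_grip (a point): Middle of the red handle's plastic sleeve, on its centre line, 80 mm from the pivot. The sleeve is 16 mm thick and runs from 34 to 120 mm from the pivot; its tip is round. Its z axis points along the handle, away from the pivot; +y is the upper, inner side of the handle (towards the carrier), on which to push.
- clamp_handle (a joint): Handle angle, rad; 0.122 + value is its lean from upright to the fixture's right (-y). 0: fully open, as it starts, held by friction. It grows as the handle is pushed over to the right and down. From about 0.95 the sprung pad meets the carrier and pushing gets harder (up to some 8 N mid-sleeve); past the dead point, 1.29, it snaps to its stop at 1.396, 3 degrees above level: locked.
- clamp_arm: The clamp's steel arm, in the same plane as the handle (fixture x = +45 mm). It swings down as the handle does and sets a sprung black rubber pad, 18 mm across, on the carrier's bar with some 30 N when locked. Origin: its pivot, 81 mm above the bench, 48 mm left of the handle's; the pad is 70 mm out along its y axis. Open, it stands up at 52 degrees, its end 155 mm above the bench.
- start_top (a point): Centre of the top of the green start button (28 mm across, in a black collar 44 mm across), about 67 mm above the bench, on the deck's front right. Pressed straight down.
- start (a joint): Travel of the start button, m: 0 released, 0.006 fully down (takes 5 N); it springs back.
- terminator: Bystander: a loose brass coax terminator standing on the deck between the button and the clamp, 15 mm across, 30 mm high; origin at its foot.
- red_unit: Bystander: a red plastic unit, 92 x 92 x 26 mm, loose on the bench to the left of the fixture or in front of it on the right; origin under its centre.
- grey_housing: Bystander: a grey printed housing, 85 x 72 x 57 mm, loose on the bench to the left of the fixture or in front of it on the right; origin under its centre.
- purple_frame: Bystander: a purple printed frame with a board in it, 100 x 100 x 55 mm, loose on the bench to the left of the fixture or in front of it on the right; origin under its centre.
- board_tower: Bystander: a tower of round green boards on a black foot, 96 mm across, 143 mm high, loose on the bench on the right; origin under its centre.
- handheld: Bystander: a black handheld analyser with a screen, 115 x 185 x 38 mm, and an upright antenna 155 mm high; loose on the bench to the right of the fixture; origin under its centre.
- screwdriver: Bystander: a screwdriver, 170 mm long, lying on the bench close to the right of the fixture, along x.
Things that resemble listed ones, but are neither listed nor needed, are in the scene too. There is more than one size of the carrier; the job needs the larger.

How it is judged:
By the outcome, as a careful person would: the job done as asked, in the order asked, and still so for the second after the job is handed in, with the robot touching nothing.
It also fails if it takes over 51 s, if anything falls off the work surface, if the arm or the gripper's body presses on something with over 40 N, if the wrist force passes 120 N, or if a joint passes its speed limit or range.

## Robot

A 7-joint arm with a two-finger parallel gripper is mounted at the origin on the work surface. World frame = base frame: x ahead of the robot, y to its left, z up, the work surface at z = 0. Lengths are in m, angles in rad, forces in N, time in s.
With the tool pointing down it reaches from about 0.35 to 0.9 m from the base axis. Payload 8.1 kg.
Tool frame: the origin (TCP) lies midway between the tips of the shut fingers; the grasp point (between the pads) lies 19 mm behind it (bot.pinch_z is the z of the grasp point in the tool frame, in m); z points along the fingers, y is the line along which they close (so a half turn about z gives the same grasp; the last joint's range is limited). The gripper opens to 85 mm and grips with 20 to 120 N. Pads are 22 mm wide; open, the fingers measure 114 mm over their backs; the gripper's body (76 mm by 85 mm) begins 54 mm behind the grasp point. The pads swing forward as they close: fully open they stand 13 mm farther back than shut.
Start: joints at [-1.205, 0.434, 0.025, 1.573, -0.012, 1.134, -0.075], TCP at [0.282, 0.558, 0.231] pointing down, gripper open.
Joint ranges: [-2.62, 2.62], [-0.44, 2.09], [-1.27, 1.32], [0.08, 2.57], [-1.32, 4.46], [0.12, 2], [-2.74, 2.74]. Speed limits (rad/s): [2.22, 2.22, 3.01, 3.01, 3.14, 3.14, 3.14].

## Interface

Orientations are given as a unit quaternion [x, y, z, w].
In Python, from workcell import bot gives the robot as it stands. The module is installed in compiled form; this text tells all that it offers.
- The arm moves only by the tool jog_arm, never from a script. Its argument "moves" is a list of rows, each a list of 4 numbers: the shift along the tool's x, y, z in units of 30 mm (1.0 is 30 mm), then the turn about the tool's z in units of 5 degrees (1.0 is 5 degrees). A call has 1 to 12 rows; each row shifts and turns the commanded pose from where the row before left it, along the tool's axes as they then stand; what a row does not reach is not made up. A row lasts 1/12 s, in which the tool goes at most 41.7 mm and 7.16 degrees, less where a joint would pass 70% of its speed; a pose out of reach is approached as far as the arm can. A call is refused whole if a number of a shift passes 1 or a number of a turn 1, either way. A call with a gripper value outside its range is refused whole. "jaw" is the closure, from -1 (fully open) to 1 (shut), so that 0 is half open, set as the call begins (left out, the last holds). The fingers move at their own pace and stop on an object; "newtons" is the grip in N (left out, the last holds). Time passes only in rows, so rows that do not move let the fingers close. It gives the time, the measured TCP pose, the force, the opening and the grip force at its end, in the units of the state.
- bot.observe(): the state, without advancing time (a new reading comes with each control period).
- bot.get_image(name): name is "side" or "top" or "wrist"; returns the picture (400x640x3 uint8, red, green, blue); there is no depth.
- bot.camera_info(name): a dict with "K" (3x3 intrinsics, pixels), "k1" (the pictures are not rectified: a ray, as slopes to the right and down, at radius r is drawn at 1 + k1 r^2 times it, then the intrinsics apply), "camera_from_world" (4x4, takes a point from world to camera coordinates). Camera axes: x right, y down, z forward; pixel columns grow to the right and rows downward; lengths in m; the calibration is good to about 2 mm. A picture is of the moment at which its call begins: read the wrist's pose just before it. camera_info takes no time and is no camera call; for the wrist camera it gives the pose at the moment of the call.
- bot.close_job(): hands the job in; it is judged then, once.
The state is a dict: "time": time; "joint_pos": joint angles; "qd": joint speeds; "joint_torque": joint torques, N m; "tool_pos": TCP position; "tcp_rot": TCP orientation; "wrist_force": force on the tool from outside, world axes, zero at the start; "torque": the same for the moment, N m; "opening": finger opening in m; "gripper_force": force on a finger pad.
Only numpy, scipy, OpenCV 4.12 (cv2) and the standard library are available. Lean on these libraries where they do the work, as an engineer would, in place of code of your own. Each camera call takes 0.05 s, during which the arm holds its last target. There are 200 camera calls.

## Working session

There is one attempt and no reset: what is moved stays moved. The work goes in short steps, Python scripts to look and compute and a tool call to move; the robot and the scene stay as the last step left them, time stands still between calls to the robot, and variables do not carry over. Pictures are saved under pics/ and viewed, at most 10 in all, crops included, and the job is handed in when it is done.

Besides the shell and the picture viewer there is one more tool, called after "Emit:" as name(argument=value, ...), one argument or row to a line, values as JSON. jog_arm: Moves the arm, as the interface text tells. Its arguments: {"type":"object","properties":{"moves":{"type":"array","items":{"type":"array","items":{"type":"number"}}},"jaw":{"type":"number"},"newtons":{"type":"number"}},"required":["moves"]}

```bash
mkdir -p pics; cat > h.py <<'E'
import numpy as np,cv2
from workcell import bot
def ray(name,u,v,ci=None):
    ci=ci or bot.camera_info(name);K=np.array(ci["K"]);T=np.array(ci["camera_from_world"])
    d=np.array([(u-K[0,2])/K[0,0],(v-K[1,2])/K[1,1]]);s=d.copy()
    for _ in range(30): s=d/(1+ci["k1"]*(s@s))
    R=T[:3,:3];return -R.T@T[:3,3],R.T@np.array([s[0],s[1],1])
def atz(name,u,v,z,ci=None):
    o,d=ray(name,u,v,ci);return o+d*(z-o[2])/d[2]
def proj(name,p,ci=None):
    ci=ci or bot.camera_info(name);K=np.array(ci["K"]);T=np.array(ci["camera_from_world"])
    c=T[:3,:3]@np.array(p)+T[:3,3];s=c[:2]/c[2];s=s*(1+ci["k1"]*(s@s));return K[0,0]*s[0]+K[0,2],K[1,1]*s[1]+K[1,2]
def tri(n1,p1,n2,p2):
    a,d=ray(n1,*p1);b,e=ray(n2,*p2);A=np.c_[d,-e];s=np.linalg.lstsq(A,b-a,rcond=None)[0]
    P,Q=a+d*s[0],b+e*s[1];return (P+Q)/2,np.linalg.norm(P-Q)
E
python3 - <<'E'
from h import *
for n in("top","side"):
    im=bot.get_image(n)[:,:,::-1];cv2.imwrite(f"pics/{n}0.png",im)
    cv2.imwrite(f"pics/{n}0b.png",cv2.resize(im,(800,500),interpolation=cv2.INTER_CUBIC))
    c=bot.camera_info(n);print(n,np.array(c["K"]).tolist(),c["k1"],np.round(c["camera_from_world"],3).tolist())
s=bot.observe();print(s)
E
```

```text
top [[441.43590555957456, 0.0, 320.2463884764804], [0.0, 441.43590555957456, 197.61373179163098], [0.0, 0.0, 1.0]] -0.055624699939330634 [[0.001, -1.0, 0.002, 0.014], [-0.999, -0.001, -0.051, 0.498], [0.051, -0.002, -0.999, 1.365], [0.0, 0.0, 0.0, 1.0]]
side [[411.0354636929143, 0.0, 325.10097442052654], [0.0, 411.0354636929143, 203.87395365466782], [0.0, 0.0, 1.0]] -0.0861860765666807 [[0.951, -0.31, -0.007, -0.464], [-0.25, -0.752, -0.61, 0.205], [0.184, 0.581, -0.793, 1.104], [0.0, 0.0, 0.0, 1.0]]
{'time': 0.1, 'joint_pos': array([-1.20460806,  0.4351133 ,  0.02496282,  1.57397438, -0.01160302,
        1.13400969, -0.07512407]), 'qd': array([ 2.95160598e-04, -2.87736715e-03,  3.16004775e-04, -1.01927565e-05,
        2.05222744e-03, -6.39327277e-04,  2.22649835e-04]), 'joint_torque': array([ 3.42798055e-03, -6.71756887e+01,  1.02846153e+00, -3.16906929e+01,
        1.58955529e-02,  7.24009937e-03,  7.94843641e-05]), 'tool_pos': array([0.28221943, 0.55716135, 0.23064145]), 'tcp_rot': array([ 2.32294846e-01,  9.72645178e-01, -6.72364359e-04, -1.00788575e-04]), 'wrist_force': array([ 0.43096305, -0.41524254, -0.06693625]), 'torque': array([ 0.02585524, -0.04542703, -0.01174365]), 'gripper_force': 0.0, 'opening': 0.08539252333071168}
```

View pics/top0b.png

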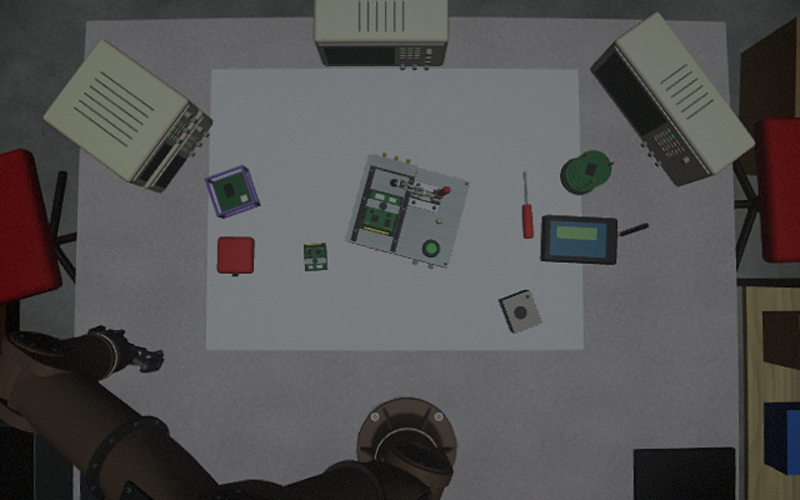

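View pics/side0b.png

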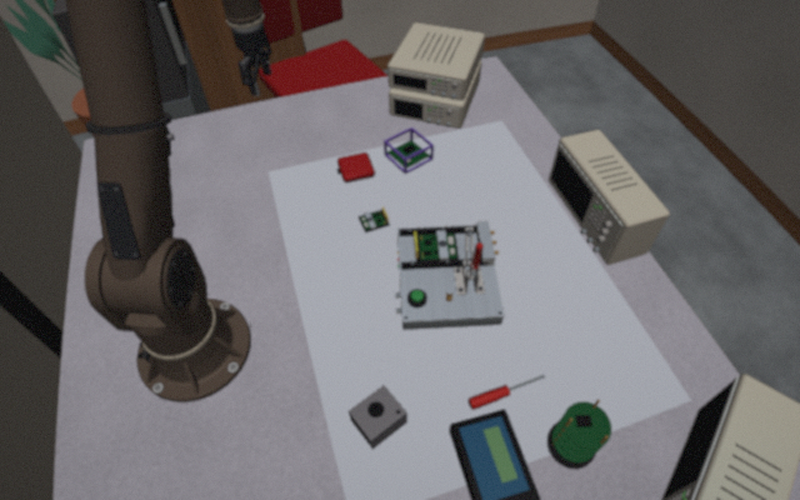

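The fixture shows at about (408,210) in the top view and (450,275) in the side view. The tab is at about (376,231) and the button at (431,247), both in the top view. I'll enlarge both for measuring.

```bash
python3 - <<'E'
from h import *
a=cv2.imread("pics/top0.png")[115:223,268:388];b=cv2.imread("pics/side0.png")[170:268,308:412]
a=cv2.convertScaleAbs(cv2.resize(a,(660,594),interpolation=cv2.INTER_CUBIC),alpha=1.6)
b=cv2.convertScaleAbs(cv2.resize(b,None,fx=6,fy=6,interpolation=cv2.INTER_CUBIC),alpha=1.5)
cv2.imwrite("pics/ta.png",a);cv2.imwrite("pics/sb.png",b)
E
```

```text
(no output)
```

View pics/ta.png

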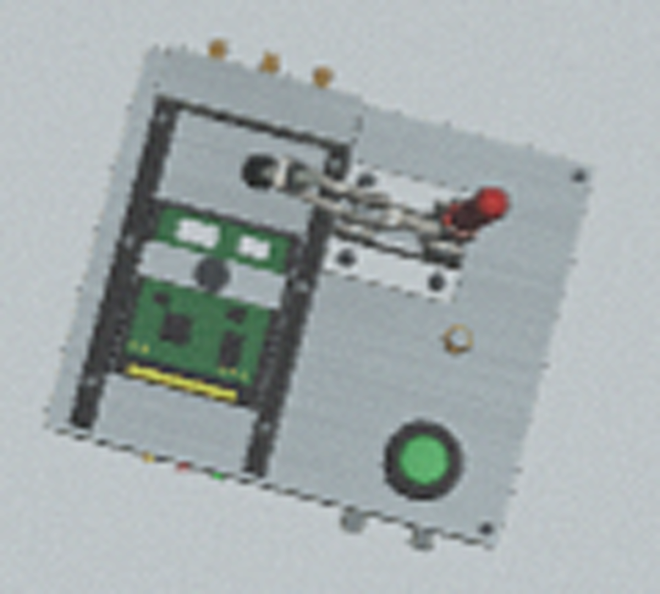

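View pics/sb.png

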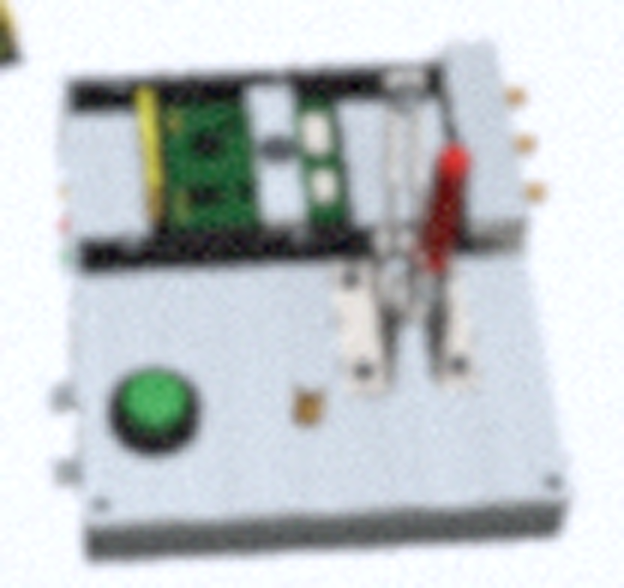

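```bash
cat >> h.py <<'E'
T=lambda u,v:(268+(u+.5)/5.5-.5,115+(v+.5)/5.5-.5)
S=lambda u,v:(308+(u+.5)/6-.5,170+(v+.5)/6-.5)
E
python3 - <<'E'
from h import *
np.set_printoptions(precision=4,suppress=True)
c={k:atz("top",*T(*p),.045) for k,p in dict(FL=(50,428),FR=(492,545),BR=(590,165)).items()}
s={k:atz("side",*S(*p),.045) for k,p in dict(FR=(87,528),BR=(565,507)).items()}
print(c,s)
d=c["FR"]-c["FL"];e=c["BR"]-c["FR"];print(np.linalg.norm(d),np.linalg.norm(e))
yaw1=np.arctan2(-d[0]*-1,-d[1]) ;print("yaws",np.degrees([np.arctan2(d[0],-d[1]),np.arctan2(e[1],e[0])]))
ds=s["BR"]-s["FR"];print(np.degrees(np.arctan2(ds[1],ds[0])),np.linalg.norm(ds))
cen=(c["FL"]+c["BR"])/2;print("cen",cen)
a=np.arctan2(e[1],e[0])
R=lambda p:np.array([[np.cos(a),np.sin(a)],[-np.sin(a),np.cos(a)]])@(p[:2]-cen[:2])
for n,pt,ps,z in [("button",(423,460),(155,398),.067),("tabL",(130,369),(146,92),.081),("tabR",(236,396),(157,216),.081),("term",(457,338),(308,393),.075),("tip",(490,203),(455,160),.22)]:
    t=atz("top",*T(*pt),z);q=atz("side",*S(*ps),z);m,g=tri("top",T(*pt),"side",S(*ps))
    print(n,"top",t,R(t),"side",q,R(q),"tri",m,g,R(m))
E
```

```text
{'FL': array([0.5117, 0.1479, 0.045 ]), 'FR': array([ 0.4471, -0.0971,  0.045 ]), 'BR': array([ 0.6593, -0.1527,  0.045 ])} {'FR': array([ 0.4464, -0.1022,  0.045 ]), 'BR': array([ 0.6521, -0.1593,  0.045 ])}
0.25340924892897954 0.21935357274057604
yaws [-14.7796 -14.6859]
-15.522643798143882 0.21349198341216352
cen [ 0.5855 -0.0024  0.045 ]
button top [ 0.493  -0.0577  0.067 ] [-0.0754 -0.077 ] side [ 0.4923 -0.0602  0.067 ] [-0.0755 -0.0795] tri [ 0.4932 -0.0579  0.0633] 0.00016633958401711602 [-0.0752 -0.0771]
tabL top [0.5414 0.1013 0.081 ] [-0.0689  0.0892] side [0.542  0.1002 0.081 ] [-0.0681  0.0882] tri [0.5419 0.1013 0.0797] 0.0008015839032195798 [-0.0684  0.0893]
tabR top [0.5269 0.044  0.081 ] [-0.0685  0.03  ] side [0.5226 0.0268 0.081 ] [-0.0682  0.0123] tri [0.5288 0.0445 0.0564] 0.00018630141282068792 [-0.0667  0.031 ]
term top [ 0.5591 -0.0759  0.075 ] [-0.0069 -0.0778] side [ 0.5561 -0.084   0.075 ] [-0.0077 -0.0864] tri [ 0.56   -0.0767  0.0625] 0.0005988737755120034 [-0.0058 -0.0783]
tip top [ 0.6103 -0.0818  0.22  ] [ 0.0442 -0.0706] side [ 0.6105 -0.0841  0.22  ] [ 0.0449 -0.0727] tri [ 0.6111 -0.0822  0.2174] 0.0008187651704637773 [ 0.045  -0.0707]
```

```bash
cat >> h.py <<'E'
YAW=np.radians(-14.7);CEN=np.array([.5855,-.0024])
Rf=np.array([[np.cos(YAW),-np.sin(YAW)],[np.sin(YAW),np.cos(YAW)]])
def fw(x,y):return CEN+Rf@[x,y]
def wf(p):return Rf.T@(np.array(p[:2])-CEN)
def rep():
    from scipy.spatial.transform import Rotation as Ro
    s=bot.observe();M=Ro.from_quat(s["tcp_rot"]).as_matrix()
    print("t",round(s["time"],2),"fix",np.round([*wf(s["tool_pos"]),s["tool_pos"][2]],4),"xdir",round(float(np.degrees(np.arctan2(M[1,0],M[0,0]))),2),"F",np.round(np.r_[Rf.T@s["wrist_force"][:2],s["wrist_force"][2]],1),"op",round(s["opening"],3));return s,M
def need(x,y,z):
    s,M=rep();d=M.T@(np.r_[fw(x,y),z]-s["tool_pos"]);print("units",np.round(d/.03,2))
E
python3 - <<'E'
from h import *
s,M=rep();T_=np.array(bot.camera_info("wrist")["camera_from_world"]);c=-T_[:3,:3].T@T_[:3,3]
print("cam in tool",M.T@(c-s["tool_pos"]));need(-.098,.06,.16)
E
```

```text
t 0.1 fix [-0.4353  0.4643  0.2306] xdir 153.14 F [ 0.5 -0.3 -0.1] op 0.085
cam in tool [ 0.06538519  0.00045988 -0.1426743 ]
t 0.1 fix [-0.4353  0.4643  0.2306] xdir 153.14 F [ 0.5 -0.3 -0.1] op 0.085
units [-13.83 -10.8    2.37]
```

Emit:
jog_arm(
  moves=[
    [0,0,0,-0.81],
    [0,0,0,-0.81],
    [0,0,0,-0.81],
    [-0.6,-0.7,0.1,0],
    [-0.6,-0.7,0.1,0],
    [-0.6,-0.7,0.1,0],
    [-0.6,-0.7,0.1,0],
    [-0.6,-0.7,0.1,0],
    [-0.6,-0.7,0.1,0],
    [-0.6,-0.7,0.1,0],
    [-0.6,-0.7,0.1,0],
    [-0.6,-0.7,0.1,0],
  ],
  jaw=1,
)

```text
time: 1.1
tool_pos: [0.3913, 0.3321, 0.2039]
tcp_rot: [0.128, 0.992, -0.0, -0.0]
wrist_force: [0.6, 0.7, 0.2]
opening: -0.0002
gripper_force: 0.0
```

```bash
python3 -c "
from h import *
need(-.098,.06,.16)"
```

```text
t 1.1 fix [-0.2727  0.2743  0.2039] xdir 165.29 F [0.4 0.8 0.2] op -0.0
units [-5.83 -7.14  1.47]
```

Emit:
jog_arm(
  moves=[
    [-0.6,-0.7,0.15,0],
    [-0.6,-0.7,0.15,0],
    [-0.6,-0.7,0.15,0],
    [-0.6,-0.7,0.15,0],
    [-0.6,-0.7,0.15,0],
    [-0.6,-0.7,0.15,0],
    [-0.6,-0.7,0.15,0],
    [-0.6,-0.7,0.15,0],
    [-0.6,-0.7,0.15,0],
    [-0.3,-0.5,0.1,0],
    [0,0,0,0],
    [0,0,0,0],
  ],
)

```text
time: 2.1
tool_pos: [0.5045, 0.0918, 0.1604]
tcp_rot: [0.129, 0.992, -0.0, -0.0]
wrist_force: [-0.8, 1.0, 0.4]
opening: 0.0003
gripper_force: 0.0
```

```bash
python3 -c "
from h import *
need(-.096,.06,.062)"
```

```text
t 2.1 fix [-0.1023  0.0706  0.1604] xdir 165.14 F [-1.   0.8  0.4] op 0.0
units [-0.21 -0.35  3.28]
```

Emit:
jog_arm(
  moves=[
    [-0.2,-0.35,0.5,0],
    [0,0,0.5,0],
    [0,0,0.5,0],
    [0,0,0.5,0],
    [0,0,0.5,0],
    [0,0,0.4,0],
    [0,0,0.3,0],
    [0,0,0,0],
    [0,0,0,0],
  ],
)

```text
time: 2.85
tool_pos: [0.5075, 0.082, 0.0648]
tcp_rot: [0.128, 0.992, 0.0, -0.0]
wrist_force: [0.1, -0.2, 0.1]
opening: -0.0001
gripper_force: 0.0
```

```bash
python3 -c "
from h import *
need(-.03,.06,.062)
cv2.imwrite('pics/s1.png',cv2.convertScaleAbs(cv2.resize(bot.get_image('side')[150:280,280:440,::-1],None,fx=4.5,fy=4.5,interpolation=cv2.INTER_CUBIC),alpha=1.5))"
```

```text
t 2.85 fix [-0.0969  0.0618  0.0648] xdir 165.35 F [ 0.1 -0.2  0.1] op -0.0
units [-2.23 -0.06  0.09]
```

View pics/s1.png

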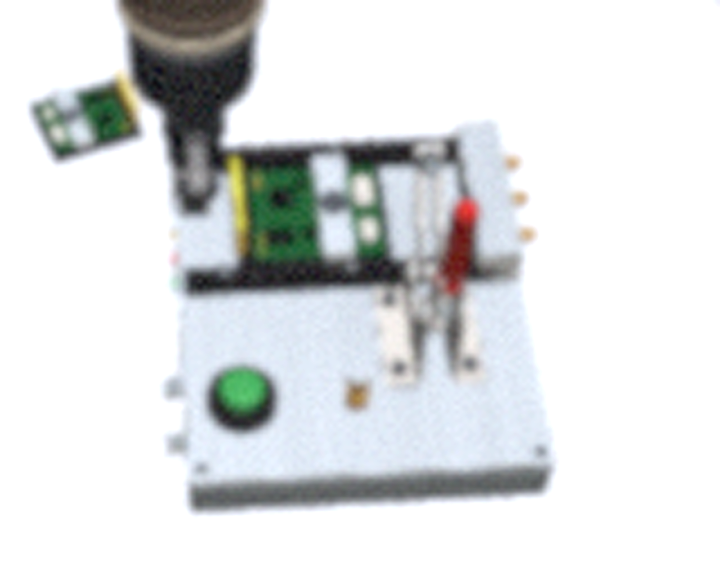

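The shut fingers, at about (197,195), stand just in front of the tab at (238,205), over the deck and between the rails. Now I push.

Emit:
jog_arm(
  moves=[
    [-0.2,-0.03,0.05,0],
    [-0.2,-0.03,0.05,0],
    [-0.2,0,0,0],
    [-0.2,0,0,0],
    [-0.2,0,0,0],
    [-0.2,0,0,0],
    [-0.2,0,0,0],
    [-0.2,0,0,0],
    [-0.2,0,0,0],
  ],
)

```text
time: 3.65
tool_pos: [0.5601, 0.0656, 0.0618]
tcp_rot: [0.128, 0.992, 0.0, -0.0]
wrist_force: [-3.6, 1.2, 4.1]
opening: -0.0
gripper_force: 2.0
```

```bash
python3 -c "
from h import *
rep()"
```

```text
t 3.65 fix [-0.0418  0.0593  0.0618] xdir 165.28 F [-3.8  0.2  4.1] op -0.0
```

Emit:
jog_arm(
  moves=[
    [-0.1,0,0,0],
    [-0.1,0,0,0],
    [-0.1,0,0,0],
    [0,0,0,0],
  ],
)

```text
time: 3.98
tool_pos: [0.5691, 0.0632, 0.0618]
tcp_rot: [0.128, 0.992, -0.0, 0.0]
wrist_force: [-0.2, 0.0, -1.5]
opening: 0.0001
gripper_force: 0.0
```

```bash
python3 -c "
from h import *
rep()"
```

```text
t 3.98 fix [-0.0325  0.0593  0.0618] xdir 165.27 F [-0.2 -0.  -1.5] op 0.0
```

Emit:
jog_arm(
  moves=[
    [-0.1,0,0,0],
    [-0.1,0,0,0],
  ],
)

```text
time: 4.15
tool_pos: [0.5704, 0.0629, 0.0613]
tcp_rot: [0.128, 0.992, -0.0, -0.004]
wrist_force: [-22.3, 4.6, 17.5]
opening: -0.0002
gripper_force: 11.7
```

Emit:
jog_arm(
  moves=[
    [-0.1,0,0,0],
  ],
)

```text
time: 4.23
tool_pos: [0.5705, 0.0629, 0.061]
tcp_rot: [0.127, 0.992, -0.0, -0.006]
wrist_force: [-33.0, 8.1, 21.2]
opening: 0.0
gripper_force: 16.5
```

Emit:
jog_arm(
  moves=[
    [-0.1,0,0,0],
  ],
)

```text
time: 4.32
tool_pos: [0.5705, 0.063, 0.0605]
tcp_rot: [0.127, 0.992, -0.0, -0.009]
wrist_force: [-42.3, 8.9, 36.7]
opening: 0.0
gripper_force: 22.2
```

The force rises hard at the predicted spot, so the carrier is home. I'll back off and rise.

Emit:
jog_arm(
  moves=[
    [0.5,0,0,0],
    [0.5,0,0,0],
    [0.3,0,-0.5,0],
    [0,0,-0.8,0],
    [0,0,-0.8,0],
    [0,0,-0.8,0],
    [0,0,-0.8,0],
    [0,0,-0.8,0],
    [0,0,-0.8,0],
    [0,0,-0.8,0],
    [0,0,0,0],
    [0,0,0,0],
  ],
)

```text
time: 5.32
tool_pos: [0.5435, 0.0703, 0.2463]
tcp_rot: [0.128, 0.992, 0.001, 0.002]
wrist_force: [-0.4, 0.0, -0.2]
opening: -0.0
gripper_force: 0.0
```

```bash
python3 -c "
from h import *
need(.045,-.025,.245)
im=bot.get_image('top');cv2.imwrite('pics/t2.png',cv2.convertScaleAbs(cv2.resize(im[115:223,268:388,::-1],(660,594),interpolation=cv2.INTER_CUBIC),alpha=1.6))"
```

```text
t 5.32 fix [-0.0591  0.0597  0.2463] xdir 165.27 F [-0.4 -0.1 -0.2] op -0.0
units [-3.47 -2.82  0.05]
```

Emit:
jog_arm(
  moves=[
    [-0.55,-0.45,0,0],
    [-0.55,-0.45,0,0],
    [-0.55,-0.45,0,0],
    [-0.55,-0.45,0,0],
    [-0.55,-0.45,0,0],
    [-0.55,-0.45,0,0],
    [-0.17,-0.1,0,0],
    [0,0,0.5,0],
    [0,0,0.5,0],
    [0,0,0.5,0],
    [0,0,0,0],
    [0,0,0,0],
  ],
)

```text
time: 6.37
tool_pos: [0.6206, -0.037, 0.1985]
tcp_rot: [0.128, 0.992, -0.0, -0.001]
wrist_force: [0.3, 0.2, 0.2]
opening: 0.0003
gripper_force: 0.0
```

```bash
python3 -c "
from h import *
need(.045,-.045,.20)
im=bot.get_image('side');cv2.imwrite('pics/s2.png',cv2.convertScaleAbs(cv2.resize(im[150:280,280:440,::-1],None,fx=4.5,fy=4.5,interpolation=cv2.INTER_CUBIC),alpha=1.5))"
```

```text
t 6.37 fix [ 0.0427 -0.0246  0.1985] xdir 165.3 F [0.3 0.3 0.2] op 0.0
units [-0.08 -0.68 -0.05]
```

View pics/s2.png

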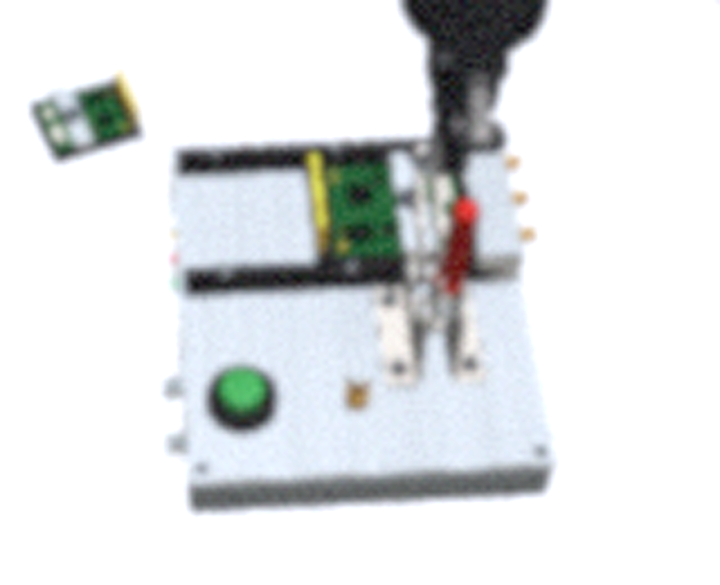

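The tab now stands at (317,200) and the bar lies under the clamp arm. The fingertips, at about (455,165), are just left of the red handle. I'll push to the right.

Emit:
jog_arm(
  moves=[
    [-0.08,-0.2,0,0],
    [0,-0.2,0,0],
    [0,-0.2,0,0],
    [0,-0.15,0,0],
    [0,-0.15,0.03,0],
    [0,-0.15,0.03,0],
  ],
)

```text
time: 6.92
tool_pos: [0.6158, -0.0691, 0.1983]
tcp_rot: [0.128, 0.992, 0.0, 0.0]
wrist_force: [0.2, 1.5, 0.5]
opening: -0.0001
gripper_force: 0.3
```

```bash
python3 -c "
from h import *
rep()"
```

```text
t 6.92 fix [ 0.0463 -0.0568  0.1983] xdir 165.26 F [-0.2  1.5  0.5] op -0.0
```

Emit:
jog_arm(
  moves=[
    [0,-0.3,0.03,0],
    [0,-0.3,0.03,0],
    [0,-0.28,0.1,0],
    [0,-0.28,0.14,0],
    [0,-0.27,0.18,0],
    [0,-0.27,0.2,0],
    [0,-0.22,0.22,0],
    [0,-0.2,0.24,0],
    [0,-0.18,0.26,0],
    [0,-0.17,0.28,0],
  ],
)

```text
time: 7.75
tool_pos: [0.5969, -0.1407, 0.1468]
tcp_rot: [0.128, 0.992, 0.0, 0.0]
wrist_force: [-1.2, 0.7, 3.4]
opening: 0.0003
gripper_force: 1.8
```

```bash
python3 -c "
from h import *
rep()
im=bot.get_image('side');cv2.imwrite('pics/s3.png',cv2.convertScaleAbs(cv2.resize(im[150:280,280:440,::-1],None,fx=4.5,fy=4.5,interpolation=cv2.INTER_CUBIC),alpha=1.5))"
```

```text
t 7.75 fix [ 0.0461 -0.1309  0.1468] xdir 165.28 F [-1.3  0.4  3.4] op 0.0
```

View pics/s3.png

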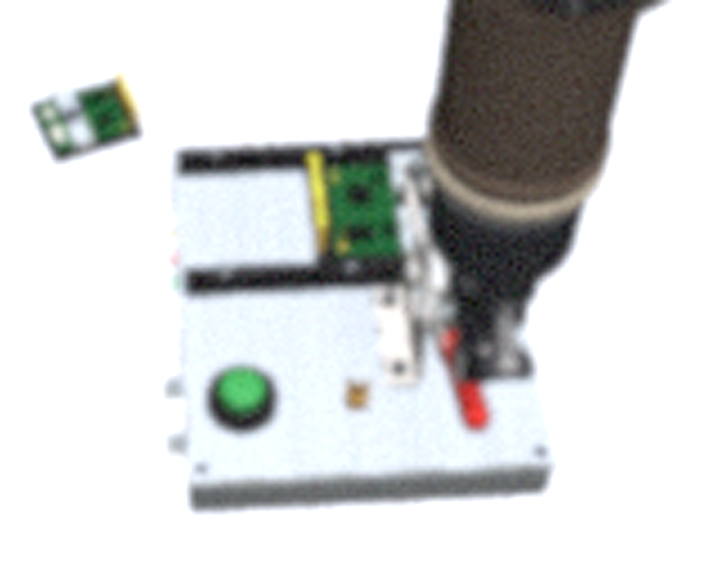

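The handle, with its tip at (478,415), is well over and the fingers sit on its upper side. I'll keep pushing down.

Emit:
jog_arm(
  moves=[
    [0,-0.08,0.2,0],
    [0,-0.07,0.2,0],
    [0,-0.05,0.2,0],
    [0,-0.03,0.2,0],
  ],
)

```text
time: 8.13
tool_pos: [0.5953, -0.1469, 0.1231]
tcp_rot: [0.128, 0.992, 0.0, 0.0]
wrist_force: [-0.0, -1.0, -0.5]
opening: -0.0
gripper_force: 0.0
```

Emit:
jog_arm(
  moves=[
    [0,0,0.15,0],
    [0,0,0,0],
  ],
)

```text
time: 8.3
tool_pos: [0.5948, -0.1463, 0.1178]
tcp_rot: [0.128, 0.992, 0.0, -0.001]
wrist_force: [-0.5, -0.0, 0.3]
opening: -0.0
gripper_force: 0.0
```

```bash
python3 -c "
from h import *
rep()"
```

```text
t 8.3 fix [ 0.0455 -0.1368  0.1178] xdir 165.31 F [-0.4 -0.2  0.3] op -0.0
```

Emit:
jog_arm(
  moves=[
    [0,0,0.1,0],
    [0,0,0.1,0],
  ],
)

```text
time: 8.47
tool_pos: [0.5957, -0.1466, 0.1159]
tcp_rot: [0.128, 0.992, 0.0, 0.001]
wrist_force: [-18.6, 3.9, 56.5]
opening: 0.0
gripper_force: 28.1
```

Emit:
jog_arm(
  moves=[
    [0,0,-0.3,0],
    [0,0,-0.5,0],
    [0,0,-0.7,0],
    [0,0,-0.8,0],
    [0,0,-0.8,0],
    [0,0,-0.6,0],
    [0.5,0.2,0,0],
    [0.5,0.2,0,0],
    [0.5,0.2,0,0],
    [0.5,0.2,0,0],
    [0,0,0,0],
    [0,0,0,0],
  ],
)

```text
time: 9.47
tool_pos: [0.5432, -0.1076, 0.2244]
tcp_rot: [0.127, 0.992, 0.0, 0.0]
wrist_force: [0.3, -0.4, -0.1]
opening: 0.0001
gripper_force: 0.0
```

```bash
python3 -c "
from h import *
need(-.0753,-.0780,.16)
a=bot.get_image('side')[150:280,280:440,::-1];b=bot.get_image('top')[95:225,248:408,::-1]
im=np.vstack([a,b]);cv2.imwrite('pics/s4.png',cv2.convertScaleAbs(cv2.resize(im,None,fx=2.3,fy=2.3,interpolation=cv2.INTER_CUBIC),alpha=1.5))"
```

```text
t 9.47 fix [-0.0142 -0.1125  0.2244] xdir 165.36 F [ 0.4 -0.3 -0.1] op 0.0
units [2.04 1.15 2.15]
```

View pics/s4.png

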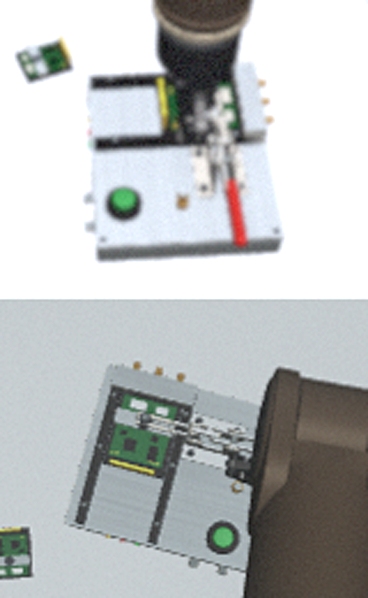

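The clamp is locked: the handle lies level to the right and the arm is down on the bar. The terminator at (182,202) has not moved. Now for the button.

Emit:
jog_arm(
  moves=[
    [0.5,0.3,0,0],
    [0.5,0.3,0,0],
    [0.5,0.3,0,0],
    [0.5,0.25,0.2,0],
    [0,0,0.6,0],
    [0,0,0.7,0],
    [0,0,0.7,0],
    [0,0,0.7,0],
    [0,0,0.7,0],
    [0,0,0.5,0],
    [0,0,0,0],
    [0,0,0,0],
  ],
)

```text
time: 10.57
tool_pos: [0.4941, -0.0602, 0.1007]
tcp_rot: [0.128, 0.992, -0.0, -0.001]
wrist_force: [-0.5, -0.6, 0.2]
opening: 0.0002
gripper_force: 0.0
```

```bash
python3 -c "
from h import *
need(-.0753,-.0780,.070)"
```

```text
t 10.57 fix [-0.0737 -0.0791  0.1007] xdir 165.25 F [-0.3 -0.7  0.2] op 0.0
units [0.05 0.04 1.02]
```

Emit:
jog_arm(
  moves=[
    [0.05,0.03,0.3,0],
    [0,0,0.3,0],
    [0,0,0.3,0],
    [0,0,0.2,0],
    [0,0,0,0],
  ],
)

```text
time: 10.98
tool_pos: [0.4924, -0.0584, 0.067]
tcp_rot: [0.128, 0.992, -0.0, -0.001]
wrist_force: [-0.6, 0.9, 0.7]
opening: 0.0002
gripper_force: 0.7
```

Emit:
jog_arm(
  moves=[
    [0,0,0.1,0],
    [0,0,0,0],
  ],
)

```text
time: 11.15
tool_pos: [0.4927, -0.0585, 0.0649]
tcp_rot: [0.128, 0.992, 0.0, -0.0]
wrist_force: [-1.8, 0.1, 2.4]
opening: 0.0002
gripper_force: 1.3
```

Emit:
jog_arm(
  moves=[
    [0,0,0.1,0],
    [0,0,0,0],
  ],
)

```text
time: 11.32
tool_pos: [0.4929, -0.0585, 0.0621]
tcp_rot: [0.128, 0.992, 0.0, 0.0]
wrist_force: [-1.5, -0.6, 4.1]
opening: -0.0
gripper_force: 2.1
```

Emit:
jog_arm(
  moves=[
    [0,0,0.08,0],
    [0,0,0,0],
  ],
)

```text
time: 11.48
tool_pos: [0.493, -0.0585, 0.0609]
tcp_rot: [0.128, 0.992, 0.0, 0.0]
wrist_force: [-5.7, 0.4, 18.9]
opening: 0.0001
gripper_force: 9.3
```

Emit:
jog_arm(
  moves=[
    [0,0,0.06,0],
    [0,0,0,0],
  ],
)

```text
time: 11.65
tool_pos: [0.493, -0.0585, 0.0604]
tcp_rot: [0.128, 0.992, 0.0, 0.001]
wrist_force: [-11.7, 1.6, 41.4]
opening: -0.0001
gripper_force: 20.7
```

The button is bottomed, about 6 mm of travel. I'll release it and move clear.

Emit:
jog_arm(
  moves=[
    [0,0,-0.3,0],
    [0,0,-0.5,0],
    [0,0,-0.8,0],
    [0,0,-0.8,0],
    [0,0,-0.8,0],
    [0,0,-0.8,0],
    [0.7,0,-0.5,0],
    [0.7,0,-0.5,0],
    [0.7,0,0,0],
    [0.7,0,0,0],
    [0.7,0,0,0],
    [0,0,0,0],
  ],
)

```text
time: 12.65
tool_pos: [0.3877, -0.0312, 0.2077]
tcp_rot: [0.128, 0.992, 0.0, -0.001]
wrist_force: [-0.5, -0.8, -0.1]
opening: 0.0002
gripper_force: 0.0
```

```bash
python3 -c "
from h import *
rep()
a=bot.get_image('side')[150:280,280:440,::-1];b=bot.get_image('top')[95:225,248:408,::-1]
im=np.hstack([a,b]);cv2.imwrite('pics/s5.png',cv2.convertScaleAbs(cv2.resize(im,None,fx=2.5,fy=2.5,interpolation=cv2.INTER_CUBIC),alpha=1.5))"
```

```text
t 12.65 fix [-0.1841 -0.0781  0.2077] xdir 165.32 F [-0.3 -0.9 -0.1] op 0.0
```

View pics/s5.png

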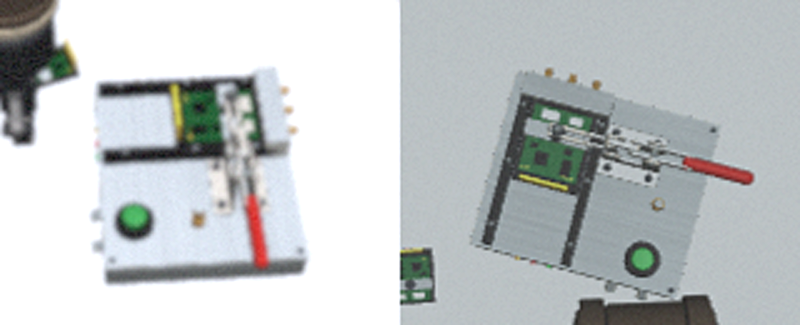

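The carrier sits against the stop block. The handle is level to the right with its tip at (750,178), the pad is on the bar, the button is up, and the terminator is standing. I'm handing it in.

```bash
python3 -c "
from workcell import bot
print(bot.close_job())"
```

```text
the job is handed in; nothing more can be done
None
```

I pushed the carrier home, snapped the clamp into lock with its pad on the carrier's bar, pressed the start button right down and released it, and handed the job in at about 13 s; the hand-in gave no verdict.

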